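Drain the washed cups and rack them

ROBOT

A 6-joint arm with a two-finger parallel gripper is mounted at the origin on the work surface. World frame = base frame: x ahead of the robot, y to its left, z up, the work surface at z = 0. Lengths are in m, angles in rad, forces in N, time in s.
With the tool pointing down it reaches from about 0.275 to 0.85 m from the base axis. Payload 19 kg.
Tool frame: the origin (TCP) lies midway between the tips of the shut fingers; the grasp point (between the pads) lies 19 mm behind it; z points along the fingers, y is the line along which they close (so a half turn about z gives the same grasp; the last joint's range is limited). The gripper opens to 85 mm and grips with 20 to 120 N. Pads are 22 mm wide; open, the fingers measure 114 mm over their backs; the gripper's body (76 mm by 85 mm) begins 54 mm behind the grasp point. The pads swing forward as they close: fully open they stand 13 mm farther back than shut.
Start: joints at [-1.36, 0.15, 1.437, -0, 1.554, -0.134], TCP at [0.194, -0.541, 0.231] pointing down, gripper open.
Joint ranges: [-2.8, 2.8], [-0.68, 2.1], [0.12, 2.68], [-1.39, 4.53], [0.16, 2.79], [-2.81, 2.81]. Speed limits (rad/s): [1.89, 1.89, 2.22, 3.01, 3.01, 3.01].

INTERFACE

Orientations are given as a 3x3 rotation matrix whose columns are the frame's x, y, z axes.
In Python, from cell import arm, cams, ticket, silhouettes, place_of gives the robot as it stands.
- The arm moves only by the tool drive_tool, never from a script. Its argument "motion" is text: rows parted by semicolons, each of 6 numbers parted by spaces: the shift along the tool's x, y, z each as a share of 200 mm, from -1 to 1, then the turn, a rotation vector about the tool's x, y, z each as a share of 0.5 rad, from -1 to 1. A call has 1 to 20 rows; each row shifts and turns the commanded pose from where the row before left it, along the tool's axes as they then stand; what a row does not reach is not made up. A row lasts 1/12 s, in which the tool goes at most 41.7 mm and 7.16 degrees, less where a joint would pass 70% of its speed; a pose out of reach is approached as far as the arm can. A call with a number of a shift or a turn outside -1 to 1 is refused whole. A call with a gripper value outside its range is refused whole. "hand" is the opening, from 0 (shut) to 1 (fully open), set as the call begins (left out, the last holds). The fingers move at their own pace and stop on an object; the grip force is fixed at half the most. Time passes only in rows, so rows that do not move let the fingers close. It gives the time, the measured TCP pose, the force, the opening and the grip force at its end, in the units of the state.
- arm.read_state(): the state, without advancing time (a new reading comes with each control period).
- cams.get_image(name): name is "scene" or "top"; returns a dict with "image" (480x640x3 uint8, red, green, blue), "z_map" (480x640 float32, m along the optical axis (not along the pixel's ray), 0 where there is no reading), "mtx" (3x3 intrinsics, pixels), "rvec" (rotation vector, rad) and "tvec" (3), from world to camera coordinates, as OpenCV has them. Camera axes: x right, y down, z forward; pixel columns grow to the right and rows downward; lengths in m; the calibration is good to about 2 mm. A picture is of the moment at which its call begins.
- ticket.job_done(): hands the job in; it is judged then, once.
Trained networks look in a picture, given as the dict that the camera call returned (one of the last four; its "shot" number tells which), for a name from the list of things; names that differ only in an ending like _2 or _b are one class to them, and where a whole thing is asked for, a point or a joint stands for the part that bears it (a point fixed in the world has none). Each returns a list of dicts, best first, with "conf" (0 to 1); they miss things now and then, are a little off and sometimes report something else, mostly with a low value. They report only what shows in the picture. A call takes as long as a camera call. They do not tell look-alikes from the thing itself.
- silhouettes(picture, target): "region" (480x640 bool, what is visible of it) and "at" ([row, column] in pixels, amid what is visible of it).
- place_of(picture, target): "at" ([row, column] in pixels: a listed point, or the origin of a listed thing).
The state is a dict: "t": time; "q": joint angles; "qd": joint speeds; "tau": joint torques, N m; "position": TCP position; "tool_rot": TCP orientation; "force": force on the tool from outside, world axes, zero at the start; "torque": the same for the moment, N m; "finger_gap": finger opening in m; "grip_force": force on a finger pad.
Only numpy, scipy, OpenCV 4.12 (cv2) and the standard library are available. Lean on these libraries where they do the work, as an engineer would, in place of code of your own. Each camera call takes 0.05 s, during which the arm holds its last target. There are 200 camera calls.

TASK

Cups have been washed and stand upside down on the mat with water in the hollow of their feet; three or four of them are there. Pull the drip tray out from under the drying rack as far as it goes, then deal with the cups one at a time in the order tall tumbler, short tumbler, espresso cup, mug: hold each one tipped at about 45 degrees, its foot over the tray, for two seconds, then bring it level and stand it, still upside down, flat in its own pocket and let go - pockets 1 to 4 in that same order, counted from the cutlery holder, the pocket of a missing cup staying empty. After the last cup push the tray fully home, and knock nothing over.

Things in the scene. Friction and masses are not known exactly. Their poses are not given: they have to be found in the camera images.
- rack: low steel-wire drying rack, fixed, 130 mm deep (x) by 348 mm (y), standing on legs; origin on the worktop under its centre, x away from the robot, y to its left end. Its deck is 36 mm up and carries one row of four square pockets, 84 mm apart along y, each 82 x 78 mm inside with a rim 12 mm high above the deck. A steel cutlery holder, 95 mm high, stands at its left (+y) end beside pocket 1.
- tray (a joint): grey plastic drip tray that slides out from under the rack towards the robot: 0 is fully home, 0.12 m is fully out against its stop; starts nearly shut
- tray_tab (a point): middle of the top edge of the tray's upright pull tab, 60 mm above the worktop; the tab is 10 mm thick in the sliding direction, 60 mm wide and rises 50 mm above the tray's floor (walls 22 mm high); with the tray home it stands 35 mm in front of the rack's front edge; axes as the rack's
- tray_mid (a point): middle of the tray's floor, 8 mm above the worktop; the tray is 165 mm (x) by 260 mm (y); axes as the rack's; it moves with the tray
- mat: black rubber draining mat, fixed, 270 x 280 mm and 4 mm thick, on which the cups start; origin at the centre of its underside
- tall_tumbler: straight steel tumbler, 62 mm across, 120 mm high, upside down as it stands; origin at the centre of its lower (mouth) end, z up towards its foot
- short_tumbler: straight steel tumbler, 62 mm across, 78 mm high, upside down as it stands; origin at the centre of its lower (mouth) end, z up towards its foot
- espresso_cup: small white cup without handle, 48 mm across, 65 mm high, upside down as it stands; origin at the centre of its lower (mouth) end, z up towards its foot
- mug: white mug, 66 mm across, 92 mm high, with a handle on its +x side that reaches 58 mm from the axis and spans heights 25 to 71 mm, 10 mm thick; upside down as it stands; origin at the centre of its lower (mouth) end, z up towards its foot
- tall_tumbler_foot (a point): centre of the tall tumbler's foot (its closed end, uppermost at the start)
- short_tumbler_foot (a point): centre of the short tumbler's foot (its closed end, uppermost at the start)
- espresso_cup_foot (a point): centre of the espresso cup's foot (its closed end, uppermost at the start)
- mug_foot (a point): centre of the mug's foot (its closed end, uppermost at the start)
- pocket1 (a point): centre of pocket 1's floor, 36 mm above the worktop (next to the cutlery holder)
- pocket2 (a point): centre of pocket 2's floor, 36 mm above the worktop (number 2 counted from the cutlery holder)
- pocket3 (a point): centre of pocket 3's floor, 36 mm above the worktop (number 3 counted from the cutlery holder)
- pocket4 (a point): centre of pocket 4's floor, 36 mm above the worktop (number 4 counted from the cutlery holder)
- soap_bottle: bottle of washing-up liquid, 60 mm across, 170 mm high, a bystander; origin at the centre of its underside
- jam_jar: jar with a lid, 64 mm across, 85 mm high, a bystander; origin at the centre of its underside
- candle: candle glass, 72 mm across, 70 mm high, a bystander; origin at the centre of its underside
Not all that is in view belongs to the job. Leave any blue look-alike of the espresso_cup alone.

How it is judged:
On the way, in this order (a step that is already met when the one before it is completed fails the run):
1. the drip tray is pulled out to its stop (value of joint tray above 0.112 m), for 0.2 s.
2. the tall tumbler is held tipped to about 45 degrees (34 to 56) with its foot over the part of the tray that is pulled out (angle between tall_tumbler's own z axis and vertical between 0.6 and 0.97 rad and x of tall_tumbler_foot in the frame of tray_mid between -0.08 and 0.08 m and y of tall_tumbler_foot in the frame of tray_mid between -0.13 and 0.13 m and z of tall_tumbler_foot in the frame of tray_mid between 0 and 0.4 m and x of tall_tumbler_foot in the frame of rack below -0.06 m), for 1.9 s.
3. the tall tumbler stands level in pocket 1, let go (horizontal distance between tall_tumbler and pocket1 below 0.03 m and z of tall_tumbler in the frame of rack between 0.028 and 0.044 m and angle between tall_tumbler's own z axis and vertical below 0.1 rad and contact force between the fingers and tall_tumbler below 0.3 N), for 0.3 s.
4. the short tumbler is held tipped to about 45 degrees (34 to 56) with its foot over the part of the tray that is pulled out (angle between short_tumbler's own z axis and vertical between 0.6 and 0.97 rad and x of short_tumbler_foot in the frame of tray_mid between -0.08 and 0.08 m and y of short_tumbler_foot in the frame of tray_mid between -0.13 and 0.13 m and z of short_tumbler_foot in the frame of tray_mid between 0 and 0.4 m and x of short_tumbler_foot in the frame of rack below -0.06 m), for 1.9 s.
5. the short tumbler stands level in pocket 2, let go (horizontal distance between short_tumbler and pocket2 below 0.03 m and z of short_tumbler in the frame of rack between 0.028 and 0.044 m and angle between short_tumbler's own z axis and vertical below 0.1 rad and contact force between the fingers and short_tumbler below 0.3 N), for 0.3 s.
6. the espresso cup is held tipped to about 45 degrees (34 to 56) with its foot over the part of the tray that is pulled out (angle between espresso_cup's own z axis and vertical between 0.6 and 0.97 rad and x of espresso_cup_foot in the frame of tray_mid between -0.08 and 0.08 m and y of espresso_cup_foot in the frame of tray_mid between -0.13 and 0.13 m and z of espresso_cup_foot in the frame of tray_mid between 0 and 0.4 m and x of espresso_cup_foot in the frame of rack below -0.06 m), for 1.9 s.
7. the espresso cup stands level in pocket 3, let go (horizontal distance between espresso_cup and pocket3 below 0.03 m and z of espresso_cup in the frame of rack between 0.028 and 0.044 m and angle between espresso_cup's own z axis and vertical below 0.1 rad and contact force between the fingers and espresso_cup below 0.3 N), for 0.3 s.
8. the mug is held tipped to about 45 degrees (34 to 56) with its foot over the part of the tray that is pulled out (angle between mug's own z axis and vertical between 0.6 and 0.97 rad and x of mug_foot in the frame of tray_mid between -0.08 and 0.08 m and y of mug_foot in the frame of tray_mid between -0.13 and 0.13 m and z of mug_foot in the frame of tray_mid between 0 and 0.4 m and x of mug_foot in the frame of rack below -0.06 m), for 1.9 s.
9. the mug stands level in pocket 4, let go (horizontal distance between mug and pocket4 below 0.03 m and z of mug in the frame of rack between 0.028 and 0.044 m and angle between mug's own z axis and vertical below 0.1 rad and contact force between the fingers and mug below 0.3 N), for 0.3 s.
At the end, for the whole second after the job is handed in: Every cup that is there stands upside down and level (within 6 degrees) on the floor of its own pocket (axis within 30 mm of the pocket's centre), at rest and let go, and the tray is home to within 8 mm (horizontal distance between tall_tumbler and pocket1 below 0.03 m and z of tall_tumbler in the frame of rack between 0.028 and 0.044 m and angle between each of tall_tumbler, short_tumbler, espresso_cup, mug's own z axis and vertical below 0.1 rad and horizontal distance between short_tumbler and pocket2 below 0.03 m and z of short_tumbler in the frame of rack between 0.028 and 0.044 m and horizontal distance between espresso_cup and pocket3 below 0.03 m and z of espresso_cup in the frame of rack between 0.028 and 0.044 m and horizontal distance between mug and pocket4 below 0.03 m and z of mug in the frame of rack between 0.028 and 0.044 m and linear speed of each of tall_tumbler, short_tumbler, espresso_cup, mug below 0.02 m/s and value of joint tray below 0.008 m); the robot touches nothing.
It fails at once if the soap bottle is knocked over (angle between soap_bottle's own z axis and vertical above 0.6 rad).
It fails at once if the jam jar is knocked over (angle between jam_jar's own z axis and vertical above 0.6 rad).
It fails at once if the candle is knocked over (angle between candle's own z axis and vertical above 0.6 rad).
Of tall_tumbler, short_tumbler, espresso_cup, mug only 3 to 4 are there at a start; the rules pass over those that are not, and their reading is None.
At some moment in a run one of short_tumbler, espresso_cup, mug may be knocked a few centimetres aside while the robot is not near it.
It also fails if it takes over 210 s, if anything falls off the work surface, if the arm or the gripper's body presses on something with over 40 N, if the wrist force passes 120 N, or if a joint passes its speed limit or range.

## Working session

There is one attempt and no reset: what is moved stays moved. The work goes in short steps, Python scripts to look and compute and a tool call to move; the robot and the scene stay as the last step left them, time stands still between calls to the robot, and variables do not carry over. Pictures are saved under pics/ and viewed, at most 14 in all, crops included, and the job is handed in when it is done.

Besides the shell and the picture viewer there is one more tool, called after "Call:" in YAML: its name, and indented under it one key for each argument. drive_tool: Moves the arm, as the interface text tells. Its arguments: {"type":"object","properties":{"motion":{"type":"string"},"hand":{"type":"number"}},"required":["motion"]}

```bash
mkdir -p pics; ls
cat > h.py <<'E'
import numpy as np, cv2
from cell import arm, cams, ticket, silhouettes, place_of
def cam(p):
    R=cv2.Rodrigues(np.array(p["rvec"],float))[0]; return R,np.array(p["tvec"],float).ravel(),np.array(p["mtx"],float)
def cloud(p):
    R,t,K=cam(p); z=p["z_map"].astype(float); v,u=np.mgrid[:480,:640]
    c=np.stack([(u-K[0,2])/K[0,0]*z,(v-K[1,2])/K[1,1]*z,z],-1)
    w=(c-t)@R; w[z==0]=np.nan; return w
def ray(p,rc,zw):
    R,t,K=cam(p); d=R.T@np.array([(rc[1]-K[0,2])/K[0,0],(rc[0]-K[1,2])/K[1,1],1]); o=-R.T@t
    return o+d*(zw-o[2])/d[2]
def save(p,n): cv2.imwrite(f"pics/{n}.png",p["image"][:,:,::-1])
E
python3 - <<'E'
from h import *
s=arm.read_state(); print(s["t"],s["position"],s["tool_rot"],s["finger_gap"])
H=dict(tray_tab=.06,tall_tumbler_foot=.124,short_tumbler_foot=.082,espresso_cup_foot=.069,mug_foot=.096,pocket1=.036,pocket2=.036,pocket3=.036,pocket4=.036,rack=0,mug=.004,soap_bottle=0,jam_jar=0,candle=0,mat=0)
for n in("top","scene"):
    p=cams.get_image(n); save(p,n+"0")
    R,t,K=cam(p); print(n,"cam",(-R.T@t).round(3))
    for k,z in H.items():
        print(k,[(round(d["conf"],2),np.round(d["at"]).tolist(),ray(p,d["at"],z).round(3)[:2].tolist()) for d in place_of(p,k)[:3]])
E
```

```text
pics
0.0 [ 0.1942642  -0.54092446  0.2306977 ] [[ 9.41148664e-01  3.37992794e-01 -2.51904024e-04]
 [ 3.37992850e-01 -9.41147946e-01  1.17322707e-03]
 [ 1.59463340e-04 -1.18932285e-03 -9.99999280e-01]] 0.08584001024426662
top cam [ 0.41  -0.047  1.438]
tray_tab [(0.63, [219.0, 262.0], [0.542, 0.114]), (0.23, [193.0, 265.0], [0.606, 0.107])]
tall_tumbler_foot []
short_tumbler_foot [(0.74, [232.0, 427.0], [0.5, -0.294]), (0.67, [211.0, 400.0], [0.551, -0.228]), (0.33, [253.0, 414.0], [0.448, -0.261])]
espresso_cup_foot [(0.81, [318.0, 464.0], [0.286, -0.382]), (0.75, [252.0, 413.0], [0.453, -0.26]), (0.68, [356.0, 446.0], [0.195, -0.334])]
mug_foot [(0.91, [248.0, 462.0], [0.458, -0.374])]
pocket1 [(0.79, [179.0, 212.0], [0.647, 0.242]), (0.7, [174.0, 242.0], [0.66, 0.166]), (0.59, [171.0, 310.0], [0.663, -0.007])]
pocket2 [(0.79, [179.0, 212.0], [0.647, 0.242]), (0.7, [174.0, 242.0], [0.66, 0.166]), (0.59, [171.0, 310.0], [0.663, -0.007])]
pocket3 [(0.79, [179.0, 212.0], [0.647, 0.242]), (0.7, [174.0, 242.0], [0.66, 0.166]), (0.59, [171.0, 310.0], [0.663, -0.007])]
pocket4 [(0.79, [179
[... 1131 characters left out ...]
.75, [345.0, 357.0], [0.654, 0.079])]
pocket3 [(0.92, [354.0, 404.0], [0.651, 0.163]), (0.91, [338.0, 314.0], [0.66, 0.002]), (0.75, [345.0, 357.0], [0.654, 0.079])]
pocket4 [(0.92, [354.0, 404.0], [0.651, 0.163]), (0.91, [338.0, 314.0], [0.66, 0.002]), (0.75, [345.0, 357.0], [0.654, 0.079])]
rack [(0.67, [365.0, 379.0], [0.656, 0.122])]
mug [(0.7, [253.0, 181.0], [0.458, -0.381]), (0.69, [365.0, 454.0], [0.618, 0.249])]
soap_bottle [(0.84, [359.0, 161.0], [0.759, -0.256]), (0.71, [356.0, 404.0], [0.619, 0.16])]
jam_jar [(0.93, [362.0, 226.0], [0.731, -0.14])]
candle [(0.72, [333.0, 136.0], [0.714, -0.335]), (0.37, [256.0, 217.0], [0.439, -0.3])]
mat [(0.59, [270.0, 200.0], [0.499, -0.313])]
```

View pics/top0.png

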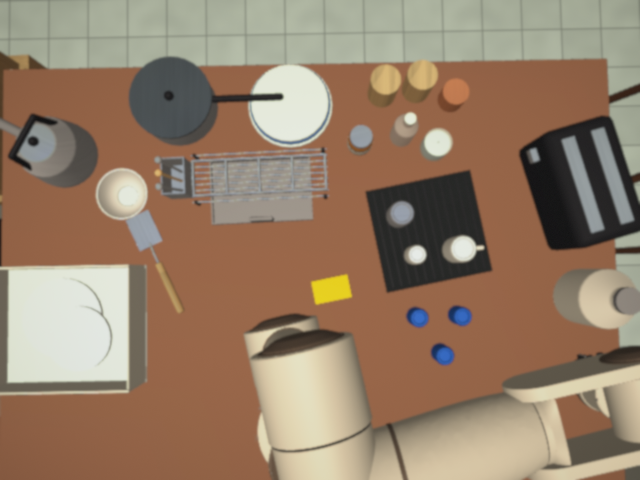

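View pics/scene0.png

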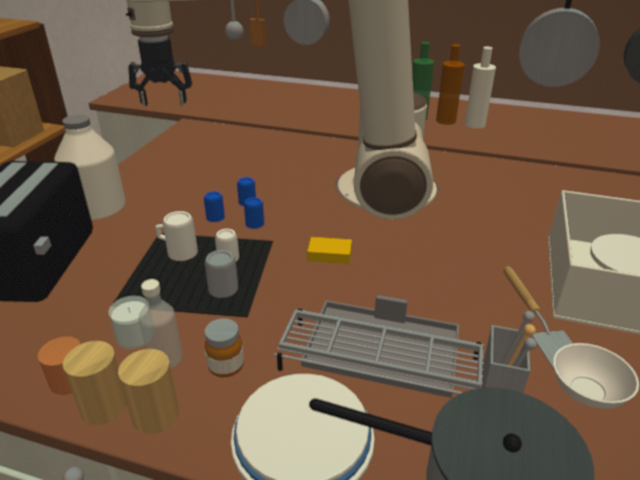

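The pictures show three cups on the mat. In top view the steel tumbler is at about (400,212), the espresso cup at (416,254), and the mug at (462,248) with its handle to the right. By its proportions the steel one is the short tumbler, so the tall one is missing. The rack is at (262,178), the cutlery holder at (175,178), and the tray tab at (262,219). Three blue look-alikes stand off the mat.

```bash
cat >> h.py <<'E'
def circ(xy):
    A=np.c_[2*xy,np.ones(len(xy))]; s=np.linalg.lstsq(A,(xy**2).sum(1),rcond=None)[0]
    return s[:2],np.sqrt(s[2]+s[:2]@s[:2])
def top_disc(w,c,h,r=.05,tol=.006):
    m=np.isfinite(w[...,2])&(np.hypot(w[...,0]-c[0],w[...,1]-c[1])<r)&(abs(w[...,2]-h)<tol)
    q=w[m]
    if len(q)<20: return None
    (c0,(a,b),_)=cv2.minAreaRect(q[:,:2].astype(np.float32)*1000)
    return (np.array(c0)/1000).round(4),(round(a),round(b)),q[:,2].mean().round(4),len(q)
E
python3 - <<'E'
from h import *
P={n:cams.get_image(n) for n in("top","scene")}
for n,p in P.items():
    w=cloud(p)
    for k,c in dict(tumbler=(.55,-.232),esp=(.45,-.268),mug=(.46,-.375)).items():
        q=w[(np.hypot(w[...,0]-c[0],w[...,1]-c[1])<.045)]; 
        print(n,k,"z pct",np.nanpercentile(q[:,2],[5,50,90,98]).round(3), [top_disc(w,c,h) for h in dict(tumbler=(.082,.124),esp=(.069,),mug=(.096,)).get(k)])
    # tab
    m=(abs(w[...,0]-.54)<.05)&(abs(w[...,1]-.115)<.06)&(w[...,2]>.04)&(w[...,2]<.066); q=w[m]
    print("tab",len(q),cv2.minAreaRect(q[:,:2].astype(np.float32)*1000) if len(q)>5 else 0, q[:,2].max() if len(q) else 0)
    m=(abs(w[...,0]-.65)<.12)&(abs(w[...,1]-.08)<.25)&(w[...,2]>.030)&(w[...,2]<.056); q=w[m]
    m2=m&(w[...,1]<.19)&(w[...,0]>.575)&(w[...,2]>.03); q=w[m2]
    print("rack",len(q),cv2.minAreaRect(q[:,:2].astype(np.float32)*1000), q.min(0),q.max(0))
    for k in("mug","rack","tray_tab"):
        for d in silhouettes(p,k)[:1]:
            q=w[d["region"]]; q=q[np.isfinite(q[:,2])]; print(k,d["conf"],len(q),q.min(0).round(3),q.max(0).round(3))
            if k=="mug":
                for z0,z1 in((.03,.073),):
                    h=q[(q[:,2]>z0)&(q[:,2]<z1)]; 
                    r=np.hypot(h[:,0]-.458,h[:,1]+.375); g=h[r>.042]; print("handle",g.mean(0) if len(g) else None,len(g))
E
```

```text
top tumbler z pct [-0.     0.072  0.082  0.084] [(array([ 0.549 , -0.2323]), (57, 57), np.float64(0.0799), 387), None]
top esp z pct [-0.001  0.006  0.067  0.071] [(array([ 0.4467, -0.2701]), (44, 45), np.float64(0.0669), 222)]
top mug z pct [0.001 0.087 0.095 0.098] [(array([ 0.4584, -0.378 ]), (62, 62), np.float64(0.0938), 406)]
tab 109 ((543.4716796875, 117.31559753417969), (10.109326362609863, 58.88618850708008), 1.5636839866638184) 0.06567328617043595
rack 2223 ((678.0438232421875, 13.1025390625), (354.6893005371094, 184.7992401123047), 87.83779907226562) [ 0.58476266 -0.16637568  0.03002244] [0.76999551 0.18989506 0.05597727]
mug 0.77 724 [ 0.427 -0.433  0.005] [ 0.49  -0.345  0.102]
handle [ 0.46121442 -0.42569189  0.06783034] 12
rack 0.6 8285 [ 0.536 -0.05  -0.009] [0.72  0.388 0.152]
tray_tab 0.82 6017 [ 0.534 -0.013 -0.006] [0.704 0.255 0.067]
scene tumbler z pct [0.005 0.045 0.082 0.085] [(array([ 0.5482, -0.2321]), (57, 57), np.float64(0.081), 470), None]
scene esp z pct [0.005 0.052 0.07  0.072] [(array([ 0.4445, -0.2697]), (43, 47), np.float64(0.0682), 238)]
scene mug z pct [0.005 0.055 0.096 0.099] [(array([ 0.4572, -0.3774]), (63, 64), np.float64(0.0951), 426)]
tab 372 ((540.068115234375, 117.08340454101562), (16.112354278564453, 59.467674255371094), 2.548351764678955) 0.06502838820492612
rack 5379 ((678.5115356445312, 12.168304443359375), (183.4214630126953, 355.643310546875), 0.2335778921842575) [ 0.58613706 -0.16535     0.0300536 ] [0.76998723 0.18987967 0.05594142]
mug 0.89 1446 [ 0.295 -0.501 -0.001] [ 0.49  -0.345  0.102]
handle [ 0.45942391 -0.42728025  0.05544447] 75
rack 0.92 15527 [ 0.425 -0.059 -0.001] [0.724 0.387 0.15 ]
tray_tab 0.81 7560 [ 0.461 -0.013 -0.002] [0.72  0.253 0.065]
```

Run:
```python
from h import *
for n in("top","scene"):
    p=cams.get_image(n); w=cloud(p)
    m=(w[...,0]>.57)&(w[...,0]<.735)&(w[...,1]<.292)&(w[...,1]>-.07)&(w[...,2]>.030)&(w[...,2]<.058); q=w[m]
    print(n,len(q),q.min(0),q.max(0))
    def edge(far):
        o=[]
        for y in np.arange(-.03,.285,.01):
            s=q[abs(q[:,1]-y)<.005]
            if len(s)>3: o.append((y,s[:,0].max() if far else s[:,0].min()))
        o=np.array(o); f=np.polyfit(o[:,0],o[:,1],1); r=abs(o[:,1]-np.polyval(f,o[:,0])); f=np.polyfit(*o[r<=np.median(r)*2].T,1); return f,np.polyval(f,.121),np.median(r)
    print("near",edge(0),"far",edge(1))
    s=q[(q[:,0]>.62)&(q[:,0]<.69)]; print("y ends",np.percentile(s[:,1],[0,.5,99.5,100]).round(4))
    h=w[(w[...,0]>.57)&(w[...,0]<.74)&(w[...,1]>.27)&(w[...,1]<.40)&(w[...,2]>.07)&(w[...,2]<.1)]; print("holder",len(h),h[:,:2].min(0).round(3),h[:,:2].max(0).round(3))
    tab=w[(w[...,0]>.5)&(w[...,0]<.58)&(w[...,1]>.05)&(w[...,1]<.18)&(w[...,2]>.052)&(w[...,2]<.067)]; print("tab",tab.min(0),tab.max(0))
    hh,x=np.histogram(q[:,1],bins=np.arange(-.07,.30,.006)); print([(round(a,3),int(b)) for a,b in zip(x,hh)])
p0=cams.get_image("top"); im=p0["image"][140:235,150:345]; cv2.imwrite("pics/rack.png",cv2.resize(im[:,:,::-1],None,fx=4,fy=4,interpolation=cv2.INTER_CUBIC))
```

```text
top 2594 [ 0.58625753 -0.0527524   0.0300392 ] [0.72532062 0.29198459 0.05676932]
near (array([-0.03126661,  0.5982497 ]), np.float64(0.5944664429573749), np.float64(0.0005288532871787766)) far (array([-0.03233828,  0.72153474]), np.float64(0.7176218107631892), np.float64(0.0005995372605170357))
y ends [-0.0528 -0.0504  0.2912  0.292 ]
holder 403 [0.602 0.297] [0.694 0.356]
tab [0.53816154 0.08890762 0.05213571] [0.54857986 0.14739274 0.06631361]
[(np.float64(-0.07), 0), (np.float64(-0.064), 0), (np.float64(-0.058), 3), (np.float64(-0.052), 56), (np.float64(-0.046), 78), (np.float64(-0.04), 41), (np.float64(-0.034), 40), (np.float64(-0.028), 42), (np.float64(-0.022), 34), (np.float64(-0.016), 39), (np.float64(-0.01), 41), (np.float64(-0.004), 39), (np.float64(0.002), 38), (np.float64(0.008), 43), (np.float64(0.014), 36), (np.float64(0.02), 42), (np.float64(0.026), 39), (np.float64(0.032), 74), (np.float64(0.038), 60), (np.float64(0.044), 40), (np.float64(0.05), 35), (np.float64(0.056), 42), (np.float64(0.062), 39), (np.float64(0.068), 41), (np.float64(0.074), 43), (np.float64(0.08), 
[... 2182 characters left out ...]
), 100), (np.float64(0.134), 102), (np.float64(0.14), 101), (np.float64(0.146), 103), (np.float64(0.152), 97), (np.float64(0.158), 106), (np.float64(0.164), 102), (np.float64(0.17), 104), (np.float64(0.176), 102), (np.float64(0.182), 103), (np.float64(0.188), 108), (np.float64(0.194), 101), (np.float64(0.2), 153), (np.float64(0.206), 128), (np.float64(0.212), 104), (np.float64(0.218), 107), (np.float64(0.224), 103), (np.float64(0.23), 112), (np.float64(0.236), 104), (np.float64(0.242), 109), (np.float64(0.248), 110), (np.float64(0.254), 109), (np.float64(0.26), 107), (np.float64(0.266), 103), (np.float64(0.272), 98), (np.float64(0.278), 106), (np.float64(0.284), 177), (np.float64(0.29), 32)]
```

View pics/rack.png

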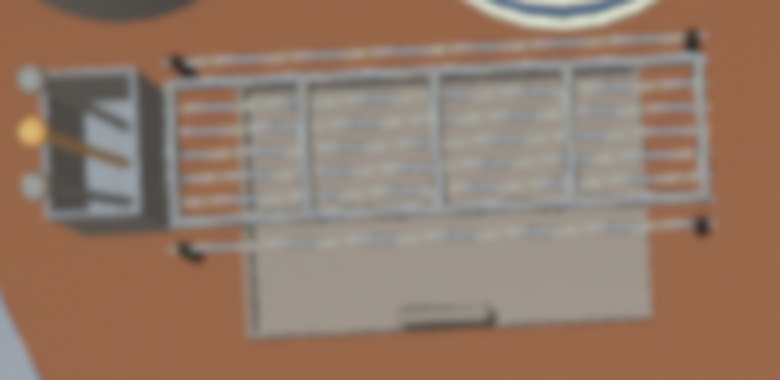

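The crop shows four pockets with dividers at about y = -0.049, 0.037, 0.121, 0.204 and 0.288. The rack centre is (0.6545, 0.1203) with a yaw of 0.0315 rad, and the tab is at (0.5425, 0.117). I'll move above the tab first.

Call:
drive_tool:
  motion: "0.138 -0.125 0 0 0 0;0.138 -0.125 0 0 0 0;0.138 -0.125 0 0 0 0;0.138 -0.125 0 0 0 0;0.138 -0.125 0 0 0 0;0.138 -0.125 0 0 0 0;0.138 -0.125 0 0 0 0;0.138 -0.125 0 0 0 0;0.138 -0.125 0 0 0 0;0.138 -0.125 0 0 0 0;0.138 -0.125 0 0 0 0;0.138 -0.125 0 0 0 0;0.138 -0.125 0 0 0 0;0.138 -0.125 0 0 0 0;0.138 -0.125 0 0 0 0;0.138 -0.125 0 0 0 0;0.138 -0.125 0 0 0 0;0.138 -0.125 0 0 0 0;0.138 -0.125 0 0 0 0;0.138 -0.125 0 0 0 0"
  hand: 0.4

```text
t: 3.82
position: [0.5453, 0.118, 0.2314]
tool_rot: [[0.941, 0.338, 0.0], [0.338, -0.941, 0.0], [0.0, 0.0, -1.0]]
force: [0.7, -0.9, 1.5]
finger_gap: 0.0341
grip_force: 0.0
```

Call:
drive_tool:
  motion: "0 0 0 0 0 -0.229;0 0 0 0 0 -0.229;0 0 0 0 0 -0.229;0 0 0 0 0 -0.229;0 0 0 0 0 -0.229;0 0 0 0 0 -0.229;0 0 0 0 0 -0.229;0 0 0 0 0 -0.229;0 0 0 0 0 -0.229;0 0 0 0 0 -0.229;0 0 0 0 0 -0.229;0 0 0 0 0 0;0 0 0 0 0 0"

```text
t: 4.9
position: [0.5448, 0.116, 0.2313]
tool_rot: [[-0.03, 1.0, -0.0], [1.0, 0.03, 0.0], [0.0, 0.0, -1.0]]
force: [0.6, -0.2, 0.2]
finger_gap: 0.0343
grip_force: 0.0
```

```bash
cat >> h.py <<'E'
def to(p,phi=None):
    "shift (tool axes, shares) to world point p; tool down assumed"
    s=arm.read_state(); R=np.array(s["tool_rot"]); x=np.array(s["position"])
    f=np.degrees(np.arctan2(R[1,0],R[0,0]))
    print("t",round(s["t"],2),"tcp",x.round(4),"phi",f.round(2),"tilt",np.degrees(np.arccos(-R[2,2])).round(2),"q",np.round(s["q"],2),"gap",round(s["finger_gap"],4))
    print("shares",((R.T@(np.array(p)-x))/.2).round(3), "turn-to-down", (cv2.Rodrigues(R.T@np.column_stack([[-.0315,.9995,0],[.9995,.0315,0],[0,0,-1]]))[0].ravel()/.5).round(3))
E
python3 -c "
from h import *
to((.5425,.117,.03))"
```

```text
t 4.9 tcp [0.5448 0.116  0.2313] phi 91.71 tilt 0.01 q [0.07 0.11 1.48 0.   1.55 0.04] gap 0.0343
shares [ 0.005 -0.012  1.007] turn-to-down [ 0.    -0.    -0.003]
```

Call:
drive_tool:
  motion: "0.005 -0.012 0.125 0 0 0;0 0 0.125 0 0 0;0 0 0.125 0 0 0;0 0 0.125 0 0 0;0 0 0.125 0 0 0;0 0 0.125 0 0 0;0 0 0.125 0 0 0;0 0 0.125 0 0 0;0 0 0 0 0 0;0 0 0 0 0 0"

```text
t: 5.73
position: [0.5419, 0.1169, 0.031]
tool_rot: [[-0.031, 1.0, -0.002], [1.0, 0.031, -0.0], [0.0, -0.002, -1.0]]
force: [0.4, -0.3, 0.1]
finger_gap: 0.0339
grip_force: 0.0
```

Call:
drive_tool:
  motion: "0 0 0 0 0 0;0 0 0 0 0 0;0 0 0 0 0 0;0 0 0 0 0 0;0 0 0 0 0 0;0 0 0 0 0 0"
  hand: 0

```text
t: 6.23
position: [0.5434, 0.117, 0.0333]
tool_rot: [[-0.033, 0.999, 0.003], [0.999, 0.033, 0.0], [0.0, 0.003, -1.0]]
force: [-0.9, -0.4, 7.4]
finger_gap: 0.009
grip_force: 59.2
```

Call:
drive_tool:
  motion: "0 -0.05 0 0 0 0;0 -0.05 0 0 0 0;0 -0.05 0 0 0 0;0 -0.05 0 0 0 0;0 -0.05 0 0 0 0;0 -0.05 0 0 0 0;0 -0.05 0 0 0 0;0 -0.05 0 0 0 0;0 -0.05 0 0 0 0;0 -0.05 0 0 0 0;0 0 0 0 0 0;0 0 0 0 0 0"

```text
t: 7.23
position: [0.443, 0.1138, 0.0332]
tool_rot: [[-0.033, 0.999, 0.003], [0.999, 0.033, 0.001], [0.0, 0.003, -1.0]]
force: [-1.0, 1.8, 11.2]
finger_gap: 0.0088
grip_force: 61.4
```

Call:
drive_tool:
  motion: "0 -0.02 0 0 0 0;0 -0.02 0 0 0 0;0 0 0 0 0 0;0 0 0 0 0 0"

```text
t: 7.57
position: [0.4353, 0.1135, 0.0332]
tool_rot: [[-0.033, 0.999, 0.003], [0.999, 0.033, 0.001], [0.0, 0.003, -1.0]]
force: [-1.4, 0.7, 12.2]
finger_gap: 0.0091
grip_force: 61.7
```

Call:
drive_tool:
  motion: "0 -0.015 0 0 0 0;0 0 0 0 0 0;0 0 0 0 0 0"

```text
t: 7.82
position: [0.4327, 0.1135, 0.0333]
tool_rot: [[-0.033, 0.999, 0.004], [0.999, 0.033, 0.001], [0.0, 0.004, -1.0]]
force: [1.0, 1.2, 11.4]
finger_gap: 0.0091
grip_force: 61.6
```

Call:
drive_tool:
  motion: "0 -0.015 0 0 0 0;0 -0.01 0 0 0 0;0 0 0 0 0 0;0 0 0 0 0 0"

```text
t: 8.15
position: [0.4325, 0.1134, 0.0335]
tool_rot: [[-0.032, 0.999, 0.015], [0.999, 0.032, 0.002], [0.001, 0.015, -1.0]]
force: [53.5, 5.8, -34.1]
finger_gap: 0.0087
grip_force: 59.1
```

Call:
drive_tool:
  motion: "0 0.02 0 0 0 0;0 0 0 0 0 0;0 0 0 0 0 0"

```text
t: 8.4
position: [0.4326, 0.1134, 0.0333]
tool_rot: [[-0.033, 0.999, 0.005], [0.999, 0.033, 0.001], [0.001, 0.006, -1.0]]
force: [9.8, 2.1, 6.2]
finger_gap: 0.009
grip_force: 65.3
```

Call:
drive_tool:
  motion: "0 0 0 0 0 0;0 0 0 0 0 0;0 0 0 0 0 0;0 0 -0.1 0 0 0;0 0 -0.1 0 0 0;0 0 -0.1 0 0 0;0 0 -0.1 0 0 0;0 0 -0.1 0 0 0;0 0 -0.1 0 0 0;0 0 -0.1 0 0 0;0 0 -0.1 0 0 0;0 0 -0.1 0 0 0;0 0 -0.1 0 0 0"
  hand: 0.4

```text
t: 9.48
position: [0.4301, 0.1132, 0.2325]
tool_rot: [[-0.033, 0.999, 0.0], [0.999, 0.033, 0.0], [0.0, 0.0, -1.0]]
force: [0.0, 0.3, -0.5]
finger_gap: 0.034
grip_force: 0.0
```

```bash
cat >> h.py <<'E'
def cups():
    for n in("top","scene"):
        w=cloud(cams.get_image(n))
        for k,c,h in(("tumbler",(.55,-.232),.082),("esp",(.445,-.27),.069),("mug",(.458,-.377),.096)): print(n,k,top_disc(w,c,h))
        tab=w[(w[...,0]>.40)&(w[...,0]<.58)&(w[...,1]>.05)&(w[...,1]<.18)&(w[...,2]>.052)&(w[...,2]<.067)]; print("tab",tab.min(0).round(3),tab.max(0).round(3))
E
python3 -c "
from h import *
cups()
to((.5485,-.232,.20))"
```

```text
top tumbler (array([ 0.5504, -0.2325]), (59, 58), np.float64(0.0797), 381)
top esp (array([ 0.4475, -0.2699]), (44, 46), np.float64(0.0671), 225)
top mug (array([ 0.4586, -0.3777]), (62, 63), np.float64(0.0936), 407)Traceback (most recent call last):
  File "<string>", line 3, in <module>
    cups()
    ~~~~^^
  File "h.py", line 32, in cups
    tab=w[(w[...,0]>.40)&(w[...,0]<.58)&(w[...,1]>.05)&(w[...,1]<.18)&(w[...,2]>.052)&(w[...,2]<.067)]; print("tab",tab.min(0).round(3),tab.max(0).round(3))
                                                                                                                    ~~~~~~~^^^
    return umr_minimum(a, axis, None, out, keepdims, initial, where)
ValueError: zero-size array to reduction operation minimum which has no identity
```

Call:
drive_tool:
  motion: "-0.175 0.054 0 0 0 0;-0.175 0.054 0 0 0 0;-0.175 0.054 0 0 0 0;-0.175 0.054 0 0 0 0;-0.175 0.054 0 0 0 0;-0.175 0.054 0 0 0 0;-0.175 0.054 0 0 0 0;-0.175 0.054 0 0 0 0;-0.175 0.054 0 0 0 0;-0.175 0.054 0 0 0 0;0 0 0 0 0 0;0 0 0 0 0 0"
  hand: 1

```text
t: 10.53
position: [0.5499, -0.2344, 0.2303]
tool_rot: [[-0.031, 1.0, -0.001], [1.0, 0.031, 0.001], [0.001, -0.001, -1.0]]
force: [0.2, 1.1, -0.2]
finger_gap: 0.0856
grip_force: 0.0
```

```bash
sed -i 's/; print("tab",tab.min/\n        if len(tab): print("tab",tab.min/' h.py; python3 -c "
from h import *
cups()
to((.549,-.232,.038))"
```

```text
top tumbler (array([ 0.5463, -0.2283]), (58, 50), np.float64(0.0798), 298)
top esp (array([ 0.4469, -0.2697]), (43, 45), np.float64(0.0671), 225)
top mug (array([ 0.4522, -0.3891]), (34, 62), np.float64(0.0938), 232)
tab [0.431 0.085 0.052] [0.441 0.143 0.067]
scene tumbler (array([ 0.5482, -0.2321]), (57, 60), np.float64(0.081), 478)
scene esp (array([ 0.4451, -0.2691]), (47, 44), np.float64(0.0682), 234)
scene mug (array([ 0.4571, -0.3766]), (65, 63), np.float64(0.0952), 416)
tab [0.426 0.085 0.052] [0.441 0.143 0.064]
t 10.63 tcp [ 0.5499 -0.2325  0.2311] phi 91.91 tilt 0.04 q [-0.53  0.2   1.38  0.    1.56 -0.56] gap 0.0853
shares [ 0.002 -0.004  0.966] turn-to-down [-0.001 -0.001  0.004]
```

Call:
drive_tool:
  motion: "0 -0.004 0.121 0 0 0;0 0 0.121 0 0 0;0 0 0.121 0 0 0;0 0 0.121 0 0 0;0 0 0.121 0 0 0;0 0 0.121 0 0 0;0 0 0.121 0 0 0;0 0 0.121 0 0 0;0 0 0 0 0 0;0 0 0 0 0 0"

```text
t: 11.47
position: [0.5489, -0.2318, 0.0378]
tool_rot: [[-0.035, 0.999, -0.001], [0.999, 0.035, 0.001], [0.001, -0.001, -1.0]]
force: [0.0, 0.3, 1.1]
finger_gap: 0.0855
grip_force: 0.0
```

Call:
drive_tool:
  motion: "0 0 0 0 0 0;0 0 0 0 0 0;0 0 0 0 0 0;0 0 0 0 0 0;0 0 0 0 0 0;0 0 0 0 0 0"
  hand: 0

```text
t: 11.97
position: [0.5502, -0.2332, 0.04]
tool_rot: [[-0.034, 0.999, 0.003], [0.999, 0.034, -0.001], [-0.001, 0.003, -1.0]]
force: [-1.3, 2.8, 10.5]
finger_gap: 0.0612
grip_force: 63.8
```

Call:
drive_tool:
  motion: "0 0 -0.05 0 0 0;0 0 -0.1 0 0 0;0 0 -0.15 0 0 0;0 0 -0.15 0 0 0;0 0 -0.15 0 0 0;0 0 -0.15 0 0 0;0 0 -0.15 0 0 0;0 0 -0.1 0 0 0;0 0 0 0 0 0"

```text
t: 12.72
position: [0.5503, -0.2335, 0.2441]
tool_rot: [[-0.033, 0.999, 0.007], [0.999, 0.034, -0.004], [-0.004, 0.007, -1.0]]
force: [0.1, -0.4, -1.3]
finger_gap: 0.0606
grip_force: 65.4
```

```bash
python3 -c "
from h import *
p=cams.get_image('scene'); save(p,'g1')
to((.52,.117,.22))"
```

```text
t 12.77 tcp [ 0.5499 -0.2333  0.2413] phi 91.92 tilt 0.29 q [-0.53  0.19  1.37  0.    1.58 -0.56] gap 0.061
shares [ 1.756 -0.091  0.101] turn-to-down [0.009 0.005 0.004]
```

Call:
drive_tool:
  motion: "0.06 0 0 0 0 0;0.12 0 0 0 0 0;0.16 0 0 0 0 0;0.18 0 0 0 0 0;0.18 0 0 0 0 0;0.18 0 0 0 0 0;0.18 0 0 0 0 0;0.18 0 0 0 0 0;0.18 0 0 0 0 0;0.15 0 0 0 0 0;0.12 0 0 0 0 0;0.06 0 0 0 0 0;0 0 0 0 0 0"

```text
t: 13.85
position: [0.5367, 0.1192, 0.237]
tool_rot: [[-0.036, 0.999, -0.001], [0.999, 0.036, 0.001], [0.001, -0.001, -1.0]]
force: [0.3, -0.6, -1.9]
finger_gap: 0.0608
grip_force: 65.4
```

Call:
drive_tool:
  motion: "0 0 0 -0.1 0 0;0 0 0 -0.2 0 0;0 0 0 -0.2 0 0;0 0 0 -0.2 0 0;0 0 0 -0.2 0 0;0 0 0 -0.2 0 0;0 0 0 -0.2 0 0;0 0 0 -0.17 0 0;0 0 0 -0.1 0 0;0 0 0 0 0 0;0 0 0 0 0 0"

```text
t: 14.77
position: [0.5371, 0.116, 0.2373]
tool_rot: [[-0.033, 0.708, 0.705], [0.999, 0.024, 0.023], [-0.001, 0.705, -0.709]]
force: [0.7, 0.5, -1.4]
finger_gap: 0.0612
grip_force: 65.4
```

```bash
python3 -c "
from h import *
p=cams.get_image('scene'); save(p,'t1')
to((.52,.117,.22))"
```

```text
t 14.82 tcp [0.5376 0.1162 0.2379] phi 91.88 tilt 44.88 q [ 0.1  -0.35  2.07 -0.08  0.64  0.11] gap 0.061
shares [ 0.007 -0.125  0.001] turn-to-down [ 1.566 -0.     0.003]
```

View pics/t1.png

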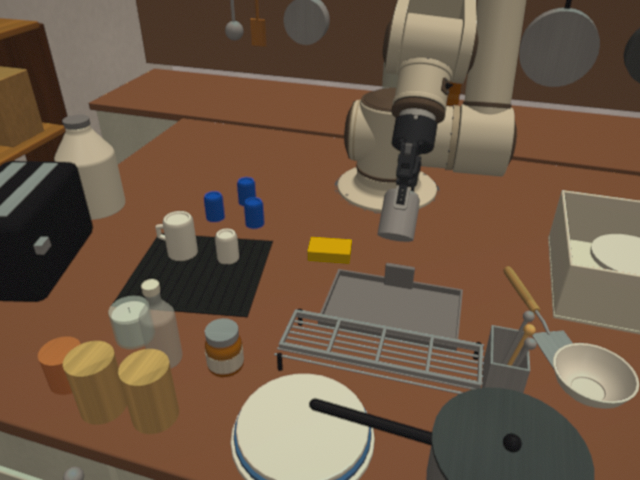

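The picture shows the tumbler held tipped at (400,215) above the pulled-out tray, which spans about (325–462, 275–330). The cups on the mat have not moved. I'll hold, then bring it level.

Call:
drive_tool:
  motion: "0 0 0 0 0 0;0 0 0 0 0 0;0 0 0 0 0 0;0 0 0 0 0 0;0 0 0 0 0 0;0 0 0 0 0 0;0 0 0 0 0 0;0 0 0 0 0 0;0 0 0 0 0 0;0 0 0 0 0 0;0 0 0 0 0 0;0 0 0 0 0 0;0 0 0 0 0 0;0 0 0 0 0 0;0 0 0 0 0 0;0 0 0 0 0 0;0 0 0 0 0 0;0 0 0 0 0 0;0 0 0 0 0 0;0 0 0 0 0 0"

```text
t: 16.48
position: [0.5376, 0.1168, 0.2377]
tool_rot: [[-0.033, 0.707, 0.706], [0.999, 0.024, 0.024], [0.0, 0.707, -0.707]]
force: [0.2, 0.3, -0.7]
finger_gap: 0.0605
grip_force: 65.4
```

Call:
drive_tool:
  motion: "0 0 0 0 0 0;0 0 0 0 0 0;0 0 0 0 0 0;0 0 0 0 0 0;0 0 0 0 0 0;0 0 0 0 0 0;0 0 0 0 0 0;0 0 0 0.1 0 0;0 0 0 0.2 0 0;0 0 0 0.2 0 0;0 0 0 0.2 0 0;0 0 0 0.2 0 0;0 0 0 0.2 0 0;0 0 0 0.2 0 0;0 0 0 0.17 0 0;0 0 0 0.097 0 0;0 0 0 0 0 0;0 0 0 0 0 0"

```text
t: 17.98
position: [0.5381, 0.1167, 0.237]
tool_rot: [[-0.033, 0.999, 0.002], [0.999, 0.033, 0.0], [0.0, 0.002, -1.0]]
force: [0.0, -0.5, -1.9]
finger_gap: 0.0609
grip_force: 65.7
```

```bash
python3 -c "
from h import *
to((.6532,.1623,.073))"
```

```text
t 17.98 tcp [0.5381 0.1167 0.237 ] phi 91.91 tilt 0.12 q [ 0.07  0.1   1.49 -0.    1.56  0.04] gap 0.0609
shares [0.208 0.581 0.821] turn-to-down [ 0.004 -0.     0.004]
```

Call:
drive_tool:
  motion: "0.035 0.097 0 0 0 0;0.035 0.097 0 0 0 0;0.035 0.097 0 0 0 0;0.035 0.097 0 0 0 0;0.034 0.097 0 0 0 0;0.034 0.096 0 0 0 0;0 0 0.1 0 0 0;0 0 0.12 0 0 0;0 0 0.12 0 0 0;0 0 0.12 0 0 0;0 0 0.12 0 0 0;0 0 0.12 0 0 0;0 0 0.07 0 0 0;0 0 0 0 0 0;0 0 0 0 0 0"

```text
t: 19.23
position: [0.6522, 0.1623, 0.0844]
tool_rot: [[-0.034, 0.999, 0.003], [0.999, 0.034, 0.0], [0.0, 0.003, -1.0]]
force: [1.0, -0.3, -1.2]
finger_gap: 0.0609
grip_force: 66.1
```

```bash
python3 -c "
from h import *
p=cams.get_image('scene'); cv2.imwrite('pics/pl1.png',cv2.resize(p['image'][240:400,260:520,::-1],None,fx=3,fy=3))
to((.6532,.1623,.072))"
```

```text
t 19.28 tcp [0.6528 0.1624 0.0855] phi 91.93 tilt 0.23 q [ 0.13  0.43  1.38 -0.    1.33  0.1 ] gap 0.0609
shares [-0.001  0.002  0.067] turn-to-down [ 0.008 -0.001  0.004]
```

View pics/pl1.png

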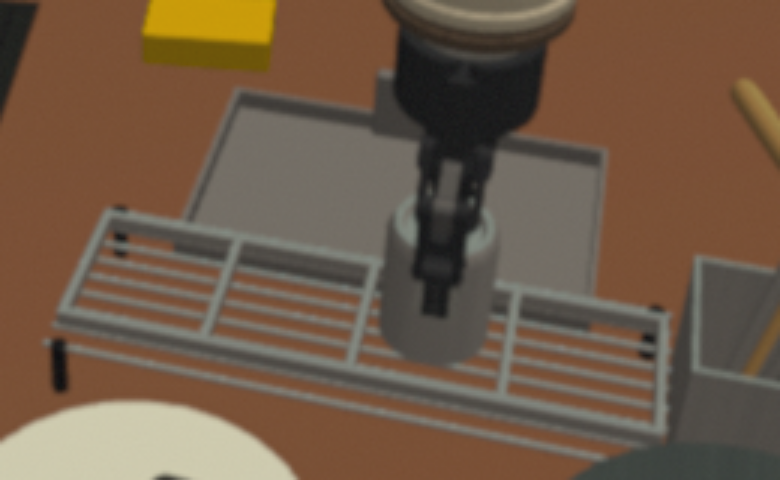

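The crop shows the tumbler inside pocket 2, the second from the holder, clear of all rims. I'll lower it the last 13 mm.

Call:
drive_tool:
  motion: "0 0 0.025 0 0 0;0 0 0.02 0 0 0;0 0 0.015 0 0 0;0 0 0.008 0 0 0;0 0 0 0 0 0;0 0 0 0 0 0"

```text
t: 19.78
position: [0.6528, 0.1624, 0.072]
tool_rot: [[-0.034, 0.999, 0.003], [0.999, 0.034, 0.0], [0.0, 0.003, -1.0]]
force: [-7.8, -0.6, 16.8]
finger_gap: 0.0606
grip_force: 68.0
```

Call:
drive_tool:
  motion: "0 0 0 0 0 0;0 0 0 0 0 0;0 0 0 0 0 0;0 0 0 0 0 0;0 0 0 0 0 0;0 0 0 0 0 0;0 0 0 0 0 0;0 0 0 0 0 0"
  hand: 1

```text
t: 20.45
position: [0.6526, 0.1623, 0.0703]
tool_rot: [[-0.033, 0.999, 0.001], [0.999, 0.033, 0.0], [0.0, 0.001, -1.0]]
force: [-0.9, -0.3, -0.6]
finger_gap: 0.0855
grip_force: 0.0
```

Call:
drive_tool:
  motion: "0 0 -0.05 0 0 0;0 0 -0.1 0 0 0;0 0 -0.13 0 0 0;0 0 -0.13 0 0 0;0 0 -0.13 0 0 0;0 0 -0.13 0 0 0;0 0 -0.13 0 0 0;0 0 0 0 0 0"

```text
t: 21.12
position: [0.6536, 0.1624, 0.2372]
tool_rot: [[-0.034, 0.999, 0.009], [0.999, 0.034, 0.001], [0.001, 0.009, -1.0]]
force: [0.4, -0.9, 0.9]
finger_gap: 0.0858
grip_force: 0.0
```

```bash
python3 -c "
from h import *
cups()
for n in ('top','scene'): print(top_disc(cloud(cams.get_image(n)),(.6532,.1623),.114))
to((.447,-.27,.23))"
```

```text
top tumbler None
top esp (array([ 0.4463, -0.2694]), (45, 44), np.float64(0.0669), 211)
top mug (array([ 0.4585, -0.3767]), (60, 64), np.float64(0.0937), 406)
tab [0.431 0.085 0.053] [0.441 0.133 0.065]
scene tumbler None
scene esp (array([ 0.4452, -0.2685]), (43, 46), np.float64(0.0685), 233)
scene mug (array([ 0.4573, -0.3773]), (63, 65), np.float64(0.0952), 420)
tab [0.429 0.085 0.052] [0.44  0.144 0.065]
None
(array([0.6548, 0.1616]), (58, 58), np.float64(0.1127), 775)
t 21.32 tcp [0.652  0.1622 0.2298] phi 91.92 tilt 0.03 q [ 0.13  0.35  1.19 -0.    1.6   0.1 ] gap 0.0853
shares [-2.126e+00 -1.097e+00 -2.000e-03] turn-to-down [ 0.001 -0.     0.004]
```

Tumbler placed: its foot is at (0.655, 0.162) and height 0.113. Next is the espresso cup.

Call:
drive_tool:
  motion: "-0.06 -0.031 0 0 0 0;-0.12 -0.062 0 0 0 0;-0.163 -0.084 0 0 0 0;-0.163 -0.084 0 0 0 0;-0.163 -0.084 0 0 0 0;-0.163 -0.084 0 0 0 0;-0.163 -0.084 0 0 0 0;-0.163 -0.084 0 0 0 0;-0.163 -0.084 0 0 0 0;-0.163 -0.084 0 0 0 0;-0.163 -0.084 0 0 0 0;-0.163 -0.084 0 0 0 0;-0.163 -0.084 0 0 0 0;-0.1 -0.052 0 0 0 0;-0.05 -0.026 0 0 0 0;0 0 0 0 0 0;0 0 0 0 0 0"

```text
t: 22.73
position: [0.4474, -0.2693, 0.2294]
tool_rot: [[-0.032, 0.999, 0.001], [0.999, 0.032, 0.001], [0.001, 0.001, -1.0]]
force: [0.1, 0.9, 0.4]
finger_gap: 0.0854
grip_force: 0.0
```

```bash
python3 -c "
from h import *
cups()
to((.446,-.269,.027))"
```

```text
top tumbler None
top esp (array([ 0.4327, -0.2769]), (14, 25), np.float64(0.0673), 43)
top mug None
tab [0.431 0.085 0.052] [0.441 0.143 0.066]
scene tumbler None
scene esp (array([ 0.444 , -0.2692]), (44, 49), np.float64(0.0682), 236)
scene mug (array([ 0.4578, -0.3781]), (65, 63), np.float64(0.0951), 423)
tab [0.424 0.085 0.052] [0.441 0.143 0.064]
t 22.83 tcp [ 0.448  -0.2685  0.2297] phi 91.96 tilt 0.08 q [-0.69  0.04  1.56  0.    1.54 -0.72] gap 0.0854
shares [-0.003 -0.011  1.013] turn-to-down [ 0.003 -0.001  0.006]
```

Call:
drive_tool:
  motion: "-0.003 -0.011 0.127 0 0 0;0 0 0.127 0 0 0;0 0 0.127 0 0 0;0 0 0.127 0 0 0;0 0 0.127 0 0 0;0 0 0.127 0 0 0;0 0 0.127 0 0 0;0 0 0.125 0 0 0;0 0 0 0 0 0;0 0 0 0 0 0"

```text
t: 23.67
position: [0.4459, -0.2689, 0.0268]
tool_rot: [[-0.035, 0.999, -0.0], [0.999, 0.035, 0.002], [0.002, -0.0, -1.0]]
force: [0.0, -0.9, 0.6]
finger_gap: 0.0856
grip_force: 0.0
```

Call:
drive_tool:
  motion: "0 0 0 0 0 0;0 0 0 0 0 0;0 0 0 0 0 0;0 0 0 0 0 0;0 0 0 0 0 0;0 0 0 0 0 0;0 0 0 0 0 0"
  hand: 0

```text
t: 24.25
position: [0.4465, -0.2705, 0.0288]
tool_rot: [[-0.033, 0.999, 0.003], [0.999, 0.033, -0.001], [-0.001, 0.003, -1.0]]
force: [-2.0, 2.7, 12.1]
finger_gap: 0.0468
grip_force: 60.2
```

Call:
drive_tool:
  motion: "0 0 -0.05 0 0 0;0 0 -0.1 0 0 0;0 0 -0.15 0 0 0;0 0 -0.15 0 0 0;0 0 -0.15 0 0 0;0 0 -0.15 0 0 0;0 0 -0.15 0 0 0;0 0 -0.15 0 0 0;0 0 0 0 0 0"

```text
t: 25.0
position: [0.4466, -0.271, 0.2442]
tool_rot: [[-0.033, 0.999, 0.008], [0.999, 0.033, -0.005], [-0.006, 0.008, -1.0]]
force: [0.5, -0.1, -1.1]
finger_gap: 0.0469
grip_force: 61.9
```

```bash
python3 -c "
from h import *
to((.545,.117,.24))"
```

```text
t 25.0 tcp [ 0.4466 -0.271   0.2442] phi 91.92 tilt 0.56 q [-0.69  0.03  1.54  0.    1.56 -0.73] gap 0.0469
shares [1.922 0.557 0.014] turn-to-down [0.016 0.011 0.004]
```

Call:
drive_tool:
  motion: "0.08 0.023 0 0 0 0;0.14 0.041 0 0 0 0;0.165 0.048 0 0 0 0;0.165 0.048 0 0 0 0;0.165 0.048 0 0 0 0;0.165 0.048 0 0 0 0;0.165 0.048 0 0 0 0;0.165 0.048 0 0 0 0;0.165 0.048 0 0 0 0;0.165 0.048 0 0 0 0;0.165 0.048 0 0 0 0;0.12 0.035 0 0 0 0;0.07 0.02 0 0 0 0;0.027 0.008 0 0 0 0;0 0 0 0 0 0"

```text
t: 26.25
position: [0.5443, 0.1187, 0.2376]
tool_rot: [[-0.035, 0.999, 0.002], [0.999, 0.035, 0.0], [0.0, 0.002, -1.0]]
force: [0.7, -0.3, -1.3]
finger_gap: 0.047
grip_force: 61.9
```

Call:
drive_tool:
  motion: "0 0 0 -0.1 0 0;0 0 0 -0.2 0 0;0 0 0 -0.2 0 0;0 0 0 -0.2 0 0;0 0 0 -0.2 0 0;0 0 0 -0.2 0 0;0 0 0 -0.2 0 0;0 0 0 -0.17 0 0;0 0 0 -0.1 0 0;0 0 0 0 0 0;0 0 0 0 0 0;0 0 0 0 0 0;0 0 0 0 0 0;0 0 0 0 0 0;0 0 0 0 0 0;0 0 0 0 0 0;0 0 0 0 0 0;0 0 0 0 0 0;0 0 0 0 0 0;0 0 0 0 0 0"

```text
t: 27.92
position: [0.5444, 0.1178, 0.2373]
tool_rot: [[-0.034, 0.706, 0.707], [0.999, 0.024, 0.024], [0.0, 0.708, -0.706]]
force: [-0.7, 0.0, -1.2]
finger_gap: 0.047
grip_force: 61.9
```

```bash
python3 -c "
from h import *
p=cams.get_image('scene'); save(p,'t2')
for d in silhouettes(p,'espresso_cup')[:5]: print(d['conf'],d['at'])
to((.545,.117,.24))"
```

```text
0.8 [212.1, 258.2]
0.72 [219.0, 395.8]
0.7 [205.0, 213.1]
0.68 [183.6, 247.1]
0.29 [299.7, 391.9]
t 28.02 tcp [0.5444 0.1178 0.2374] phi 91.92 tilt 45.06 q [ 0.1  -0.33  2.06 -0.08  0.63  0.12] gap 0.0472
shares [-0.004  0.011 -0.007] turn-to-down [ 1.573 -0.002  0.004]
```

View pics/t2.png

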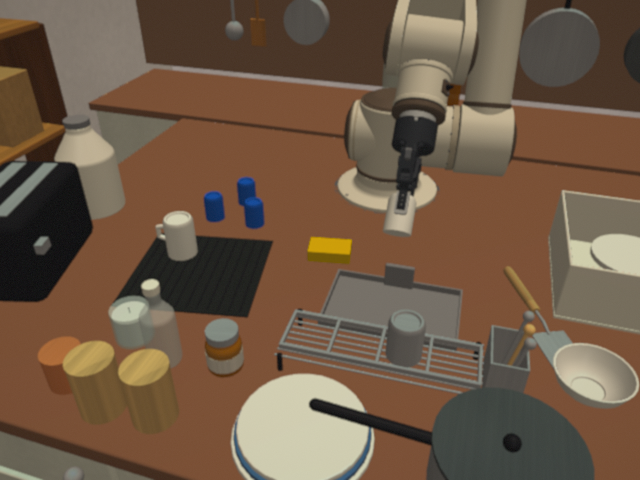

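The picture shows the espresso cup tipped at (400,215) over the tray, the tumbler upright in pocket 2 at (405,338), and the mug untouched at (180,237).

Call:
drive_tool:
  motion: "0 0 0 0 0 0;0 0 0 0 0 0;0 0 0 0 0 0;0 0 0 0 0 0;0 0 0 0 0 0;0 0 0 0 0 0;0 0 0 0 0 0;0 0 0 0 0 0;0 0 0 0 0 0;0 0 0 0 0 0;0 0 0 0 0 0;0 0 0 0 0 0;0 0 0 0 0 0;0 0 0 0 0 0;0 0 0 0 0 0;0 0 0 0 0 0;0 0 0 0 0 0;0 0 0 0 0 0;0 0 0 0 0 0;0 0 0 0 0 0"

```text
t: 29.68
position: [0.5444, 0.1178, 0.2374]
tool_rot: [[-0.033, 0.706, 0.707], [0.999, 0.024, 0.024], [0.0, 0.708, -0.706]]
force: [-0.3, -0.7, -0.8]
finger_gap: 0.0468
grip_force: 61.9
```

Call:
drive_tool:
  motion: "0 0 0 0.1 0 0;0 0 0 0.2 0 0;0 0 0 0.2 0 0;0 0 0 0.2 0 0;0 0 0 0.2 0 0;0 0 0 0.2 0 0;0 0 0 0.2 0 0;0 0 0 0.17 0 0;0 0 0 0.102 0 0;0 0 0 0 0 0;0 0 0 0 0 0"

```text
t: 30.6
position: [0.5449, 0.1178, 0.2366]
tool_rot: [[-0.033, 0.999, 0.001], [0.999, 0.033, 0.0], [0.0, 0.001, -1.0]]
force: [-0.4, 0.4, -1.6]
finger_gap: 0.0469
grip_force: 62.1
```

```bash
python3 -c "
from h import *
to((.6555,.0783,.061))"
```

```text
t 30.6 tcp [0.5449 0.1178 0.2366] phi 91.91 tilt 0.06 q [0.07 0.11 1.47 0.   1.56 0.04] gap 0.0469
shares [-0.216  0.545  0.879] turn-to-down [ 0.002 -0.     0.004]
```

Call:
drive_tool:
  motion: "-0.036 0.091 0 0 0 0;-0.036 0.091 0 0 0 0;-0.036 0.091 0 0 0 0;-0.036 0.091 0 0 0 0;-0.036 0.091 0 0 0 0;-0.036 0.09 0 0 0 0;0 0 0.1 0 0 0;0 0 0.12 0 0 0;0 0 0.12 0 0 0;0 0 0.12 0 0 0;0 0 0.12 0 0 0;0 0 0.12 0 0 0;0 0 0.1 0 0 0;0 0 0.03 0 0 0;0 0 0 0 0 0;0 0 0 0 0 0"

```text
t: 31.93
position: [0.6551, 0.0784, 0.0728]
tool_rot: [[-0.034, 0.999, 0.003], [0.999, 0.034, 0.0], [-0.0, 0.003, -1.0]]
force: [0.7, -0.2, -1.6]
finger_gap: 0.0468
grip_force: 62.3
```

Call:
drive_tool:
  motion: "0 0 0.02 0 0 0;0 0 0.015 0 0 0;0 0 0.012 0 0 0;0 0 0.008 0 0 0;0 0 0 0 0 0;0 0 0 0 0 0"

```text
t: 32.43
position: [0.655, 0.0784, 0.0608]
tool_rot: [[-0.034, 0.999, 0.001], [0.999, 0.034, 0.0], [0.0, 0.001, -1.0]]
force: [-0.9, 1.6, 3.6]
finger_gap: 0.0467
grip_force: 62.7
```

Call:
drive_tool:
  motion: "0 0 0.007 0 0 0;0 0 0 0 0 0;0 0 0 0 0 0"

```text
t: 32.68
position: [0.6551, 0.0784, 0.0607]
tool_rot: [[-0.034, 0.999, 0.002], [0.999, 0.034, 0.0], [0.0, 0.002, -1.0]]
force: [-8.8, 1.4, 19.1]
finger_gap: 0.0468
grip_force: 64.5
```

Call:
drive_tool:
  motion: "0 0 0 0 0 0;0 0 0 0 0 0;0 0 0 0 0 0;0 0 0 0 0 0;0 0 0 0 0 0;0 0 0 0 0 0;0 0 0 0 0 0;0 0 0 0 0 0"
  hand: 1

```text
t: 33.35
position: [0.6548, 0.0783, 0.0589]
tool_rot: [[-0.034, 0.999, 0.0], [0.999, 0.034, 0.0], [0.0, 0.0, -1.0]]
force: [0.0, -0.1, 0.6]
finger_gap: 0.0855
grip_force: 0.0
```

Call:
drive_tool:
  motion: "0 0 -0.05 0 0 0;0 0 -0.1 0 0 0;0 0 -0.14 0 0 0;0 0 -0.14 0 0 0;0 0 -0.14 0 0 0;0 0 -0.14 0 0 0;0 0 -0.14 0 0 0;0 0 0 0 0 0;0 0 0 0 0 0"

```text
t: 34.1
position: [0.6552, 0.0783, 0.2314]
tool_rot: [[-0.033, 0.999, 0.004], [0.999, 0.033, 0.0], [-0.0, 0.004, -1.0]]
force: [-0.1, 0.5, -1.2]
finger_gap: 0.0856
grip_force: 0.0
```

```bash
python3 -c "
from h import *
cups()
w=cloud(cams.get_image('scene')); print(top_disc(w,(.6532,.1623),.114),top_disc(w,(.6555,.078),.101))
to((.458,-.377,.23))"
```

```text
top tumbler None
top esp None
top mug (array([ 0.4595, -0.3776]), (62, 62), np.float64(0.0935), 425)
scene tumbler None
scene esp None
scene mug (array([ 0.4569, -0.3775]), (60, 64), np.float64(0.0952), 421)
tab [0.425 0.085 0.052] [0.441 0.143 0.064]
(array([0.6549, 0.1601]), (59, 58), np.float64(0.1128), 776) (array([0.6567, 0.0777]), (44, 44), np.float64(0.0999), 437)
t 34.25 tcp [0.6544 0.0783 0.2281] phi 91.92 tilt 0.06 q [ 0.    0.33  1.23  0.    1.59 -0.03] gap 0.085
shares [-2.242 -1.058 -0.009] turn-to-down [-0.002 -0.     0.004]
```

Espresso cup placed in pocket 3. Now the mug.

Call:
drive_tool:
  motion: "-0.07 -0.033 0 0 0 0;-0.13 -0.061 0 0 0 0;-0.165 -0.078 0 0 0 0;-0.165 -0.078 0 0 0 0;-0.165 -0.078 0 0 0 0;-0.165 -0.078 0 0 0 0;-0.165 -0.078 0 0 0 0;-0.165 -0.078 0 0 0 0;-0.165 -0.078 0 0 0 0;-0.165 -0.078 0 0 0 0;-0.165 -0.078 0 0 0 0;-0.165 -0.078 0 0 0 0;-0.165 -0.078 0 0 0 0;-0.13 -0.061 0 0 0 0;-0.07 -0.033 0 0 0 0;-0.027 -0.012 0 0 0 0;0 0 0 0 0 0;0 0 0 0 0 0"

```text
t: 35.75
position: [0.4585, -0.3762, 0.2285]
tool_rot: [[-0.034, 0.999, 0.0], [0.999, 0.034, 0.001], [0.001, 0.0, -1.0]]
force: [-0.7, -0.1, 0.1]
finger_gap: 0.0855
grip_force: 0.0
```

```bash
python3 -c "
from h import *
cups()
w=cloud(cams.get_image('scene'))
h=w[(np.hypot(w[...,0]-.458,w[...,1]+.377)<.075)&(w[...,2]>.03)&(w[...,2]<.073)]; r=np.hypot(h[:,0]-.458,h[:,1]+.377); print('handle',h[r>.042].mean(0),(r>.042).sum())
to((.458,-.377,.051))"
```

```text
top tumbler None
top esp None
top mug (array([ 0.4566, -0.3749]), (62, 30), np.float64(0.0939), 37)
tab [0.431 0.085 0.054] [0.441 0.143 0.066]
scene tumbler None
scene esp None
scene mug (array([ 0.4576, -0.3778]), (64, 63), np.float64(0.0952), 420)
tab [0.427 0.084 0.052] [0.44  0.143 0.064]
handle [ 0.45934793 -0.42812565  0.05537412] 81
t 35.9 tcp [ 0.4589 -0.3758  0.2289] phi 92.01 tilt 0.04 q [-0.82  0.19  1.4   0.    1.55 -0.85] gap 0.0854
shares [-0.006 -0.005  0.89 ] turn-to-down [ 0.001 -0.     0.007]
```

Call:
drive_tool:
  motion: "-0.006 -0.005 0.12 0 0 0;0 0 0.12 0 0 0;0 0 0.12 0 0 0;0 0 0.12 0 0 0;0 0 0.12 0 0 0;0 0 0.11 0 0 0;0 0 0.1 0 0 0;0 0 0.08 0 0 0;0 0 0 0 0 0;0 0 0 0 0 0"

```text
t: 36.73
position: [0.4577, -0.3773, 0.0508]
tool_rot: [[-0.035, 0.999, -0.0], [0.999, 0.035, 0.001], [0.001, -0.0, -1.0]]
force: [-0.2, -0.7, 1.0]
finger_gap: 0.0858
grip_force: 0.0
```

Call:
drive_tool:
  motion: "0 0 0 0 0 0;0 0 0 0 0 0;0 0 0 0 0 0;0 0 0 0 0 0;0 0 0 0 0 0;0 0 0 0 0 0"
  hand: 0

```text
t: 37.23
position: [0.4581, -0.3786, 0.0527]
tool_rot: [[-0.034, 0.999, 0.002], [0.999, 0.034, -0.002], [-0.002, 0.002, -1.0]]
force: [-0.4, 1.8, 6.6]
finger_gap: 0.0653
grip_force: 66.4
```

Call:
drive_tool:
  motion: "0 0 -0.05 0 0 0;0 0 -0.1 0 0 0;0 0 -0.15 0 0 0;0 0 -0.15 0 0 0;0 0 -0.15 0 0 0;0 0 -0.15 0 0 0;0 0 -0.15 0 0 0;0 0 -0.1 0 0 0;0 0 0 0 0 0;0 0 0 0 0 0"

```text
t: 38.07
position: [0.4575, -0.3783, 0.2525]
tool_rot: [[-0.034, 0.999, 0.002], [0.999, 0.034, -0.002], [-0.002, 0.002, -1.0]]
force: [-0.3, -0.0, -3.8]
finger_gap: 0.0648
grip_force: 67.2
```

```bash
python3 -c "
from h import *
to((.545,.117,.25))"
```

```text
t 38.07 tcp [ 0.4575 -0.3783  0.2525] phi 91.92 tilt 0.17 q [-0.82  0.18  1.36  0.    1.6  -0.85] gap 0.0648
shares [2.46  0.52  0.009] turn-to-down [0.004 0.004 0.004]
```

Call:
drive_tool:
  motion: "0.08 0.017 0 0 0 0;0.14 0.03 0 0 0 0;0.165 0.035 0 0 0 0;0.165 0.035 0 0 0 0;0.165 0.035 0 0 0 0;0.165 0.035 0 0 0 0;0.165 0.035 0 0 0 0;0.165 0.035 0 0 0 0;0.165 0.035 0 0 0 0;0.165 0.035 0 0 0 0;0.165 0.035 0 0 0 0;0.165 0.035 0 0 0 0;0.165 0.035 0 0 0 0;0.165 0.035 0 0 0 0;0.13 0.027 0 0 0 0;0.09 0.019 0 0 0 0;0.04 0.008 0 0 0 0;0 0 0 0 0 0"

```text
t: 39.57
position: [0.5444, 0.1187, 0.2498]
tool_rot: [[-0.036, 0.999, -0.001], [0.999, 0.036, 0.0], [0.0, -0.001, -1.0]]
force: [0.2, 0.4, -2.9]
finger_gap: 0.0647
grip_force: 67.2
```

Call:
drive_tool:
  motion: "0 0 0 -0.1 0 0;0 0 0 -0.2 0 0;0 0 0 -0.2 0 0;0 0 0 -0.2 0 0;0 0 0 -0.2 0 0;0 0 0 -0.2 0 0;0 0 0 -0.2 0 0;0 0 0 -0.17 0 0;0 0 0 -0.1 0 0;0 0 0 0 0 0;0 0 0 0 0 0;0 0 0 0 0 0;0 0 0 0 0 0;0 0 0 0 0 0;0 0 0 0 0 0;0 0 0 0 0 0;0 0 0 0 0 0;0 0 0 0 0 0;0 0 0 0 0 0;0 0 0 0 0 0"

```text
t: 41.23
position: [0.545, 0.117, 0.2509]
tool_rot: [[-0.034, 0.707, 0.707], [0.999, 0.024, 0.024], [0.0, 0.707, -0.707]]
force: [-0.3, -0.0, -3.1]
finger_gap: 0.0646
grip_force: 67.5
```

```bash
python3 -c "
from h import *
p=cams.get_image('scene'); save(p,'t3')
to((.545,.117,.24))"
```

```text
t 41.28 tcp [0.545  0.1171 0.2509] phi 91.92 tilt 45.0 q [ 0.1  -0.34  2.04 -0.08  0.66  0.11] gap 0.0647
shares [-0.    -0.039  0.039] turn-to-down [ 1.571 -0.002  0.004]
```

View pics/t3.png

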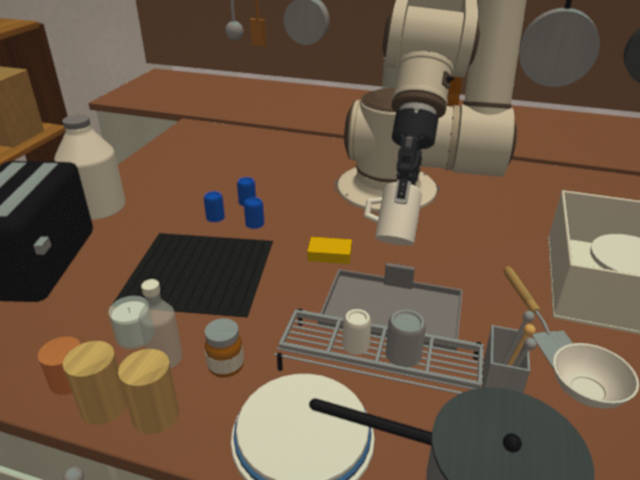

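The picture shows the mug tipped at (400,210) with its handle to the left. The espresso cup (357,332) and tumbler (405,338) stand upright in pockets 3 and 2.

Call:
drive_tool:
  motion: "0 0 0 0 0 0;0 0 0 0 0 0;0 0 0 0 0 0;0 0 0 0 0 0;0 0 0 0 0 0;0 0 0 0 0 0;0 0 0 0 0 0;0 0 0 0 0 0;0 0 0 0 0 0;0 0 0 0 0 0;0 0 0 0 0 0;0 0 0 0 0 0;0 0 0 0 0 0;0 0 0 0 0 0;0 0 0 0 0 0;0 0 0 0 0 0;0 0 0 0 0 0;0 0 0 0 0 0;0 0 0 0 0 0;0 0 0 0 0 0"

```text
t: 42.95
position: [0.545, 0.117, 0.2509]
tool_rot: [[-0.033, 0.707, 0.707], [0.999, 0.024, 0.024], [0.0, 0.707, -0.707]]
force: [0.1, 0.3, -2.7]
finger_gap: 0.065
grip_force: 67.5
```

Call:
drive_tool:
  motion: "0 0 0 0.1 0 0;0 0 0 0.2 0 0;0 0 0 0.2 0 0;0 0 0 0.2 0 0;0 0 0 0.2 0 0;0 0 0 0.2 0 0;0 0 0 0.2 0 0;0 0 0 0.17 0 0;0 0 0 0.101 0 0;0 0 0 0 0 0;0 0 0 0 0 0"

```text
t: 43.87
position: [0.5456, 0.117, 0.2503]
tool_rot: [[-0.033, 0.999, 0.001], [0.999, 0.033, 0.0], [0.0, 0.001, -1.0]]
force: [0.2, 0.5, -2.8]
finger_gap: 0.0647
grip_force: 67.9
```

```bash
python3 -c "
from h import *
to((.6585,-.0057,.085))"
```

```text
t 43.87 tcp [0.5456 0.117  0.2503] phi 91.91 tilt 0.05 q [ 0.07  0.11  1.45 -0.    1.59  0.04] gap 0.0647
shares [-0.632  0.543  0.827] turn-to-down [ 0.002 -0.     0.004]
```

Call:
drive_tool:
  motion: "-0.08 0.068 0 0 0 0;-0.08 0.068 0 0 0 0;-0.08 0.068 0 0 0 0;-0.08 0.068 0 0 0 0;-0.08 0.068 0 0 0 0;-0.08 0.068 0 0 0 0;-0.08 0.068 0 0 0 0;-0.072 0.067 0 0 0 0;0 0 0 0 0 0;0 0 0.1 0 0 0;0 0 0.12 0 0 0;0 0 0.12 0 0 0;0 0 0.12 0 0 0;0 0 0.12 0 0 0;0 0 0.11 0 0 0;0 0 0.08 0 0 0;0 0 0 0 0 0;0 0 0 0 0 0"

```text
t: 45.37
position: [0.6573, -0.0053, 0.0974]
tool_rot: [[-0.034, 0.999, 0.001], [0.999, 0.034, -0.0], [-0.0, 0.001, -1.0]]
force: [0.1, -0.5, -1.4]
finger_gap: 0.0649
grip_force: 68.0
```

Call:
drive_tool:
  motion: "0 0 0.02 0 0 0;0 0 0.015 0 0 0;0 0 0.012 0 0 0;0 0 0.008 0 0 0;0 0 0.003 0 0 0;0 0 0 0 0 0;0 0 0 0 0 0"

```text
t: 45.95
position: [0.6578, -0.0057, 0.0854]
tool_rot: [[-0.034, 0.999, 0.0], [0.999, 0.034, 0.0], [0.0, 0.0, -1.0]]
force: [-0.4, -0.7, -2.6]
finger_gap: 0.0648
grip_force: 68.0
```

Call:
drive_tool:
  motion: "0 0 0.007 0 0 0;0 0 0.005 0 0 0;0 0 0 0 0 0;0 0 0 0 0 0"

```text
t: 46.28
position: [0.658, -0.0056, 0.0847]
tool_rot: [[-0.034, 0.999, 0.001], [0.999, 0.034, -0.0], [-0.0, 0.001, -1.0]]
force: [-8.0, 1.5, 16.9]
finger_gap: 0.0651
grip_force: 70.2
```

Call:
drive_tool:
  motion: "0 0 0 0 0 0;0 0 0 0 0 0;0 0 0 0 0 0;0 0 0 0 0 0;0 0 0 0 0 0;0 0 0 0 0 0;0 0 0 0 0 0;0 0 0 0 0 0"
  hand: 1

```text
t: 46.95
position: [0.6578, -0.0057, 0.0829]
tool_rot: [[-0.033, 0.999, -0.0], [0.999, 0.033, 0.0], [0.0, -0.0, -1.0]]
force: [-0.9, -0.6, 0.2]
finger_gap: 0.0854
grip_force: 0.0
```

Call:
drive_tool:
  motion: "0 0 -0.04 0 0 0;0 0 -0.08 0 0 0;0 0 -0.14 0 0 0;0 0 -0.14 0 0 0;0 0 -0.14 0 0 0;0 0 -0.14 0 0 0;0 0 -0.14 0 0 0;0 0 0 0 0 0;0 0 0 0 0 0"

```text
t: 47.7
position: [0.6582, -0.0057, 0.2492]
tool_rot: [[-0.034, 0.999, 0.003], [0.999, 0.034, -0.0], [-0.0, 0.003, -1.0]]
force: [0.2, 0.9, -1.3]
finger_gap: 0.0852
grip_force: 0.0
```

```bash
python3 -c "
from h import *
w=cloud(cams.get_image('scene')); print(top_disc(w,(.6532,.1623),.114),top_disc(w,(.6555,.078),.101),top_disc(w,(.6585,-.0057),.128))
to((.395,.112,.25))"
```

```text
(array([0.656 , 0.1615]), (57, 59), np.float64(0.1127), 780) (array([0.6573, 0.079 ]), (43, 44), np.float64(0.0999), 436) (array([ 0.66  , -0.0056]), (62, 62), np.float64(0.1268), 785)
t 47.75 tcp [ 0.6578 -0.0057  0.2474] phi 91.92 tilt 0.04 q [-0.13  0.32  1.2   0.    1.62 -0.16] gap 0.0854
shares [ 0.632 -1.293 -0.014] turn-to-down [0.002 0.    0.004]
```

All three cups stand level in their pockets. Next, shut the fingers in front of the tab and push the tray home.

Call:
drive_tool:
  motion: "0.04 -0.08 0 0 0 0;0.07 -0.145 0 0 0 0;0.082 -0.168 0 0 0 0;0.082 -0.168 0 0 0 0;0.082 -0.168 0 0 0 0;0.082 -0.168 0 0 0 0;0.082 -0.168 0 0 0 0;0.07 -0.145 0 0 0 0;0.042 -0.083 0 0 0 0;0 0 0 0 0 0;0 0 0 0 0 0"
  hand: 0

```text
t: 48.67
position: [0.3944, 0.1123, 0.2466]
tool_rot: [[-0.035, 0.999, -0.0], [0.999, 0.035, 0.0], [0.0, -0.0, -1.0]]
force: [1.1, -0.7, 0.5]
finger_gap: -0.0001
grip_force: 0.0
```

Call:
drive_tool:
  motion: "0 0 0.1 0 0 0;0 0 0.13 0 0 0;0 0 0.13 0 0 0;0 0 0.13 0 0 0;0 0 0.13 0 0 0;0 0 0.13 0 0 0;0 0 0.13 0 0 0;0 0 0.12 0 0 0;0 0 0.07 0 0 0;0 0 0 0 0 0;0 0 0 0 0 0"

```text
t: 49.58
position: [0.395, 0.1116, 0.0323]
tool_rot: [[-0.033, 0.999, -0.002], [0.999, 0.033, -0.0], [-0.0, -0.002, -1.0]]
force: [0.3, -0.1, 0.8]
finger_gap: -0.0003
grip_force: 0.0
```

Call:
drive_tool:
  motion: "0 0.03 0 0 0 0;0 0.05 0 0 0 0;0 0.05 0 0 0 0;0 0.05 0 0 0 0;0 0.05 0 0 0 0;0 0.05 0 0 0 0;0 0.05 0 0 0 0;0 0.05 0 0 0 0;0 0.05 0 0 0 0;0 0.05 0 0 0 0;0 0.05 0 0 0 0;0 0.05 0 0 0 0;0 0.03 0 0 0 0;0 0 0 0 0 0;0 0 0 0 0 0"

```text
t: 50.83
position: [0.5171, 0.1161, 0.0327]
tool_rot: [[-0.034, 0.999, -0.0], [0.999, 0.034, 0.0], [0.0, -0.0, -1.0]]
force: [-0.5, -0.9, 0.7]
finger_gap: 0.0
grip_force: 0.0
```

```bash
python3 -c "
from h import *
cups()
to((.535,.117,.035))"
```

```text
top tumbler None
top esp None
top mug None
scene tumbler None
scene esp None
scene mug None
tab [0.511 0.087 0.052] [0.547 0.146 0.067]
t 50.93 tcp [0.5167 0.1161 0.0329] phi 91.92 tilt 0.01 q [0.08 0.21 1.79 0.   1.14 0.04] gap 0.0003
shares [ 0.001  0.092 -0.011] turn-to-down [-0.    -0.     0.004]
```

Call:
drive_tool:
  motion: "0 0.025 0 0 0 0;0 0.025 0 0 0 0;0 0.015 0 0 0 0;0 0 0 0 0 0;0 0 0 0 0 0"

```text
t: 51.35
position: [0.5302, 0.1165, 0.0329]
tool_rot: [[-0.033, 0.999, 0.0], [0.999, 0.033, 0.0], [0.0, 0.0, -1.0]]
force: [-0.4, -0.2, -0.4]
finger_gap: -0.0003
grip_force: 0.0
```

Call:
drive_tool:
  motion: "0 0.02 0 0 0 0;0 0.01 0 0 0 0;0 0 0 0 0 0;0 0 0 0 0 0"

```text
t: 51.68
position: [0.534, 0.1167, 0.0327]
tool_rot: [[-0.034, 0.999, -0.005], [0.999, 0.034, -0.0], [-0.0, -0.005, -1.0]]
force: [-22.0, -2.1, 13.1]
finger_gap: -0.0
grip_force: 11.2
```

Contact with the home stop. I'll back off, rise and check.

Call:
drive_tool:
  motion: "0 -0.05 0 0 0 0;0 -0.1 0 0 0 0;0 -0.1 0 0 0 0;0 0 -0.1 0 0 0;0 0 -0.15 0 0 0;0 0 -0.15 0 0 0;0 0 -0.15 0 0 0;0 0 -0.15 0 0 0;0 0 -0.15 0 0 0;0 -0.1 -0.15 0 0 0;0 -0.1 -0.1 0 0 0;0 0 0 0 0 0;0 0 0 0 0 0;0 0 0 0 0 0"

```text
t: 52.85
position: [0.4461, 0.1137, 0.2524]
tool_rot: [[-0.033, 0.999, 0.0], [0.999, 0.033, 0.0], [0.0, 0.0, -1.0]]
force: [-0.2, -0.5, -1.1]
finger_gap: -0.0003
grip_force: 0.0
```

```bash
python3 -c "
from h import *
cups()
p=cams.get_image('scene'); save(p,'end')
w=cloud(p); print(top_disc(w,(.6532,.1623),.114),top_disc(w,(.6555,.078),.101),top_disc(w,(.6585,-.0057),.128))
print(arm.read_state()['force'])"
```

```text
top tumbler None
top esp None
top mug None
tab [0.553 0.089 0.055] [0.561 0.101 0.064]
scene tumbler None
scene esp None
scene mug None
tab [0.546 0.087 0.052] [0.56  0.147 0.064]
(array([0.6555, 0.1613]), (57, 59), np.float64(0.1127), 786) (array([0.6576, 0.0781]), (44, 44), np.float64(0.0999), 434) (array([ 0.6533, -0.0078]), (62, 63), np.float64(0.1268), 783)
[ 0.81554074 -0.61608204  0.03186788]
```

View pics/end.png

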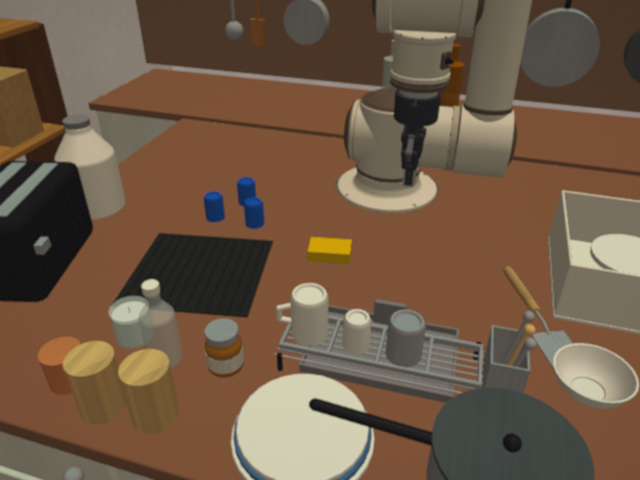

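The final picture shows the mug, espresso cup and tumbler standing level in pockets 4, 3 and 2, pocket 1 empty, the tray home and the bystanders upright. The tab travelled 0.121 m.

```bash
python3 -c "
from h import *
print(ticket.job_done())"
```

```text
the job is handed in; nothing more can be done
None
```

The job is handed in, but the call returned no verdict. The short tumbler, espresso cup and mug were each drained over the tray and stand level in pockets 2, 3 and 4; pocket 1 is empty because no tall tumbler was there. The tray is pushed home, and nothing was knocked over.

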